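# Put the pressing weights on their own pads and top up the round one

## Robot

A 7-joint arm with a two-finger parallel gripper is mounted at the origin on the work surface. World frame = base frame: x ahead of the robot, y to its left, z up, the work surface at z = 0. Lengths are in m, angles in degrees, forces in N, time in s.
With the tool pointing down it reaches from about 0.425 to 0.875 m from the base axis. Payload 4.7 kg.
Tool frame: the origin (TCP) lies midway between the tips of the shut fingers; the grasp point (between the pads) lies env.grip_point_offset behind it (env.grip_point_offset is the distance from the TCP to the grasp point, in m); z points along the fingers, y is the line along which they close (so a half turn about z gives the same grasp; the last joint's range is limited). The gripper opens to 87 mm and grips with 3 to 60 N. Pads are 19 mm wide; open, the fingers measure 117 mm over their backs; the gripper's body (75 mm by 190 mm) begins 51 mm behind the grasp point.
Start: joints at [-72.244, 18.392, -4.016, 83.108, 1.295, 78.541, -3.26], TCP at [0.19, 0.622, 0.223] pointing down, gripper open.
Joint ranges: [-163.93, 163.93], [-17.29, 119.83], [-79.2, 71.16], [3.27, 140.29], [-89.18, 269.18], [5.43, 117.66], [-154.24, 154.24]. Speed limits (degrees/s): [147.25, 147.25, 180, 180, 180, 180, 180].

## Interface

Orientations are given as [roll, pitch, yaw] about the fixed x, y, z axes, in that order (R = Rz(yaw) Ry(pitch) Rx(roll)).
In Python, from cell import env gives the robot as it stands.
- The arm moves only by the shell command python3 -m creep 'ROWS' [FORCE]. ROWS is a JSON object of lists of equal length, an entry for each row: "translation": the shift along the tool's x, y, z in units of 0.08 m (1.0 is 0.08 m), a list of three; "turn": the turn, a rotation vector about the tool's x, y, z in units of 180 degrees (1.0 is 180 degrees), a list of three; "grip": the opening, from 0 (shut) to 1 (fully open). In form: {"translation": [[x, y, z], ...], "turn": [[ax, ay, az], ...], "grip": [grip, ...]}. A call has 1 to 5 rows; each row shifts and turns the commanded pose from where the row before left it, along the tool's axes as they then stand; what a row does not reach is not made up. A row lasts 1/8 s, in which the tool goes at most 62.5 mm and 10.7 degrees, less where a joint would pass 70% of its speed; a pose out of reach is approached as far as the arm can. A call with a number of a shift or a turn outside -1 to 1 is refused whole. A call with a gripper value outside its range is refused whole. The fingers move at their own pace and stop on an object; FORCE is the grip in N (left out, the last holds). Time passes only in rows, so rows that do not move let the fingers close. It gives the time, the measured TCP pose, the force, the opening and the grip force at its end, in the units of the state.
- env.get_obs(): the state, without advancing time (a new reading comes with each control period).
- env.read_camera(name): name is "scene" or "top" or "wrist"; returns a dict with "frame" (420x560x3 uint8, red, green, blue), "z_map" (420x560 float32, m along the optical axis (not along the pixel's ray), 0 where there is no reading), "K" (3x3 intrinsics, pixels), "D" ([k1, k2, p1, p2, k3] as OpenCV has them; the pictures are not rectified), "rvec" (rotation vector, rad) and "tvec" (3), from world to camera coordinates, as OpenCV has them. Camera axes: x right, y down, z forward; pixel columns grow to the right and rows downward; lengths in m; the calibration is good to about 2 mm. A picture is of the moment at which its call begins.
- env.sign_off(): hands the job in; it is judged then, once.
The state is a dict: "time_s": time; "qpos": joint angles; "joint_velocities": joint speeds; "effort": joint torques, N m; "tool_pos": TCP position; "tool_rot": TCP orientation; "force": force on the tool from outside, world axes, zero at the start; "wrist_torque": the same for the moment, N m; "grip_width": finger opening in m; "grasp_force": force on a finger pad.
Only numpy, scipy, OpenCV 4.12 (cv2) and the standard library are available. Lean on these libraries where they do the work, as an engineer would, in place of code of your own. Each camera call takes 0.05 s, during which the arm holds its last target. There are 200 camera calls.

## Task

The three pressing weights on the painting stand on the wrong felt pads: move each one so that it stands upright in the middle of the pad of its own colour; the empty cork rest is free for parking one on the way. Also fit the top-up plate that nests in the round yellow weight's hollow top into it, fully seated, and leave the other top-up plate where it is. Never let a weight or the top-up plate you fit touch the bare painting.

Things in the scene. Friction and masses are not known exactly. Their poses are not given: they have to be found in the camera images.
- red_weight: red square weight: block 52 x 52 mm, 35 mm high, with an upright steel grip bar on top, 44 mm long (along its x), 14 mm thick (along its y), rising from 33 to 67 mm above the underside; about 0.6 kg. Origin at the centre of its underside, z up. Always starts on the blue pad.
- blue_weight: blue hexagonal weight: 52 mm across flats, 35 mm high, with a round upright steel grip post on top, 24 mm in diameter, rising from 35 to 67 mm above the underside; about 0.6 kg. Origin at the centre of its underside, z up. Always starts on the yellow pad.
- yellow_weight: yellow round weight with no handle: 58 mm in diameter, 45 mm high, gripped across its body; its top has a round recess 42 mm in diameter and 8 mm deep; about 0.5 kg. Origin at the centre of its underside, z up. Always starts on the red pad.
- round_plate: round steel top-up plate, 50 mm wide, 12 mm thick, with a round boss below (36 mm wide, 6 mm deep) and a black knob above (18 mm wide, 18 to 48 mm above the underside); about 0.15 kg. Origin at the centre of the boss's underside, z up. Nested, the plate rests on the yellow weight's rim, its origin 39 mm above that weight's (45 mm if not nested). Starts on the table, left or right of the painting.
- square_plate: square steel top-up plate, 50 x 50 x 12 mm, with a square boss below (40 x 40 mm, 6 mm deep) and the same black knob; it does not fit the round recess and is to be left alone. Origin at the centre of the underside of the boss, z up. Starts on the bare table on the other side of the painting.
- red_pad: red square felt pad, 90 x 90 x 8 mm, fixed on the painting, lying flat; origin at the centre of its underside (6 mm above the table), z up, x and y along its sides. At the start a weight of another colour stands near its middle.
- blue_pad: blue square felt pad, 90 x 90 x 8 mm, fixed on the painting, lying flat; origin at the centre of its underside (6 mm above the table), z up, x and y along its sides. At the start a weight of another colour stands near its middle.
- yellow_pad: yellow square felt pad, 90 x 90 x 8 mm, fixed on the painting, lying flat; origin at the centre of its underside (6 mm above the table), z up, x and y along its sides. At the start a weight of another colour stands near its middle.
- cork_rest: round cork rest, 90 mm in diameter, 8 mm thick, fixed on the painting, empty at the start: the free spot. Origin at the centre of its underside (6 mm above the table), z up.
- painting: muted grey-green painting on a rigid panel, 335 mm (x) by 420 mm (y), 6 mm thick, lying flat and fixed on the table; origin at the centre of its underside. A small black loupe (30 mm wide, 22 mm high) stands on it near its centre, between the pads.
There are look-alikes about, which are no part of the job. There is more than one size of the red_weight; the one meant has the size given above.

How it is judged (in metres and radians):
At the end, for the whole second after the job is handed in: Each weight stands upright (0.1 rad) and still on the pad of its colour, centres within 13 mm; the round plate is nested level in the yellow weight (centres within 8 mm, origin 34 to 42.5 mm above the weight's); the square plate is within 30 mm of its start (horizontal distance between red_weight and red_pad below 0.013 m and z of red_weight in the frame of red_pad between 0.004 and 0.012 m and angle between each of red_weight, blue_weight, yellow_weight, round_plate's own z axis and vertical below 0.1 rad and linear speed of each of red_weight, blue_weight, yellow_weight, round_plate below 0.02 m/s and horizontal distance between blue_weight and blue_pad below 0.013 m and z of blue_weight in the frame of blue_pad between 0.004 and 0.012 m and horizontal distance between yellow_weight and yellow_pad below 0.013 m and z of yellow_weight in the frame of yellow_pad between 0.004 and 0.012 m and horizontal distance between round_plate and yellow_weight below 0.008 m and z of round_plate in the frame of yellow_weight between 0.034 and 0.0425 m and distance of square_plate from where it was at the start of the episode below 0.03 m); the robot touches nothing.
It fails at once if a weight or the round plate touches the bare painting (contact force between any of red_weight, blue_weight, yellow_weight, round_plate and painting above 0.3 N).
It also fails if it takes over 115 s, if anything falls off the work surface, if the arm or the gripper's body presses on something with over 40 N, if the wrist force passes 120 N, or if a joint passes its speed limit or range.

## Working session

There is one attempt and no reset: what is moved stays moved. The work goes in short steps, Python scripts to look and compute and a shell command to move; the robot and the scene stay as the last step left them, time stands still between calls to the robot, and variables do not carry over. Pictures are saved under pics/ and viewed, at most 14 in all, crops included, and the job is handed in when it is done.

```bash
ls; mkdir -p pics; python3 - <<'E'
from cell import env
import cv2,numpy as np,pickle
d={}
for n in ("scene","top"):
    c=env.read_camera(n); d[n]=c
    cv2.imwrite(f"pics/{n}0.png",c["frame"][:,:,::-1])
    print(n,np.round(c["K"],1).tolist(),np.round(c["D"],3),c["rvec"],c["tvec"])
pickle.dump(d,open("c0.pkl","wb"))
print(env.get_obs(),env.grip_point_offset)
E
```

```text
pics
scene [[438.1, 0.0, 275.4], [0.0, 438.1, 215.4], [0.0, 0.0, 1.0]] [-0.089  0.     0.     0.     0.   ] [ 2.05945224  1.41503035 -0.5185271 ] [-0.18995861 -0.31033299  1.10259347]
top [[384.4, 0.0, 281.0], [0.0, 384.4, 209.1], [0.0, 0.0, 1.0]] [-0.045  0.     0.     0.     0.   ] [ 2.20920758 -2.15965767  0.08544845] [-0.00294753  0.48469511  0.87135484]
{'time_s': 0.1, 'qpos': array([-72.24383631,  18.43671215,  -4.01599759,  83.16849176,
         1.29509644,  78.53912578,  -3.26236784]), 'joint_velocities': array([ 0.01314431, -0.00317724, -0.04583989, -0.26510454, -0.04652799,
       -0.07242921,  0.03123981]), 'effort': array([-4.04057855e-04, -4.92573094e+01, -4.06060964e-01, -3.13399243e+01,
       -6.40728185e-02,  3.95986461e-02,  6.87056649e-05]), 'tool_pos': array([0.18938032, 0.62128751, 0.22154432]), 'tool_rot': array([-1.79900908e+02,  5.31757892e-03,  1.63051542e+02]), 'force': array([-0.60317582,  0.12105077,  0.55603288]), 'wrist_torque': array([-0.01066001,  0.00637881,  0.02449944]), 'grasp_force': 0.0, 'grip_width': 0.08705101936795631} 0.0187
```

View pics/top0.png

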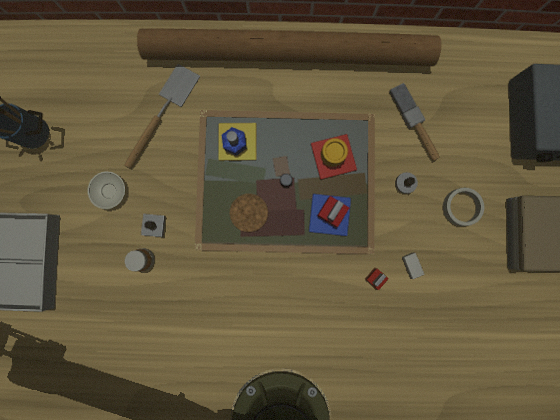

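View pics/scene0.png

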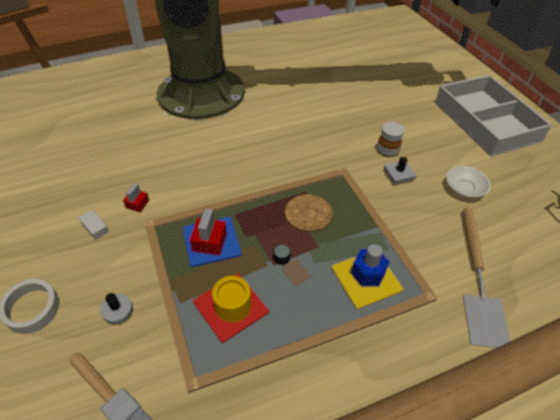

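Top view: candidates are the red weights at (334,211) on the blue pad (large, the target) and (377,278) on the table (small decoy). The plates are the round one at (406,183) (target) and the square one at (152,226) (leave). The ring (464,207), bowl (107,190) and jar (136,261) are distractors. Blue weight is at (235,140), yellow at (335,152), cork at (248,213) and the loupe at (286,180).

```bash
cat > h.py <<'E'
import cv2,numpy as np
from cell import env
def pts(c):
    "world point per pixel from depth, HxWx3"
    h,w=c["z_map"].shape
    u,v=np.meshgrid(np.arange(w),np.arange(h))
    n=cv2.undistortPoints(np.stack([u,v],-1).reshape(-1,1,2).astype(np.float64),c["K"],c["D"]).reshape(h,w,2)
    z=c["z_map"][...,None]
    P=np.concatenate([n*z,z],-1)
    R=cv2.Rodrigues(np.array(c["rvec"],float))[0]
    return (P-np.array(c["tvec"]).ravel())@R
def ray(c,uv,h):
    "pixels -> points on plane z=h"
    n=cv2.undistortPoints(np.asarray(uv,float).reshape(-1,1,2),c["K"],c["D"]).reshape(-1,2)
    R=cv2.Rodrigues(np.array(c["rvec"],float))[0]
    o=-R.T@np.array(c["tvec"]).ravel()
    d=np.c_[n,np.ones(len(n))]@R
    return o+d*((h-o[2])/d[:,2])[:,None]
def rect(P):
    (c,s,a)=cv2.minAreaRect((P[:,:2]*1000).astype(np.float32)); return np.round(c,1),np.round(s,1),round(a,1)
E
python3 - <<'E'
import pickle; from h import *
c=pickle.load(open("c0.pkl","rb"))["top"]
W=pts(c); hsv=cv2.cvtColor(c["frame"],cv2.COLOR_RGB2HSV); H,S,V=cv2.split(hsv)
col={"red":((H<6)|(H>174))&(S>170)&(V>60),"yel":(H>18)&(H<32)&(S>190)&(V>80),"blue":(H>105)&(H<130)&(S>150)}
U=np.zeros(H.shape,bool);U[110:255,195:375]=1
for k,m in col.items():
    for nm,lo,hi,pl in (("pad",.006,.025,.014),("wt",.035,.075,None)):
        q=m&U&(W[...,2]>lo)&(W[...,2]<hi)
        v,u=np.nonzero(q); z=np.median(W[q][:,2])
        P=ray(c,np.c_[u,v],pl or z)
        print(k,nm,len(u),"z",z.round(4),"rect",*rect(P),"mean",(P.mean(0)*1000).round(1))
for nm,(u0,u1,v0,v1,lo,hi) in {"round":(390,422,170,198,.010,.025),"roundknob":(390,422,170,198,.035,.06),"sq":(138,168,212,240,.010,.025),"redbar":(315,355,193,230,.060,.09),"bluepost":(220,250,125,155,.060,.09),"cork":(225,272,190,236,.010,.03),"loupe":(275,297,170,190,.02,.05),"yeltop":(318,352,135,170,.05,.08)}.items():
    q=np.zeros(H.shape,bool);q[v0:v1,u0:u1]=1
    q&=(W[...,2]>lo)&(W[...,2]<hi)
    if nm=="cork": q&=(H<22)&(S>110)
    v,u=np.nonzero(q)
    if len(u)<3: print(nm,"none");continue
    z=np.median(W[q][:,2]);P=ray(c,np.c_[u,v],z)
    print(nm,len(u),"z",z.round(4),"rect",*rect(P),"mean",(P.mean(0)*1000).round(1))
E
```

```text
red pad 95 z 0.0124 rect [ 611.9 -112.3] [87.1 87.2] 15.7 mean [ 609.5 -132.8   14. ]
red wt 288 z 0.0475 rect [ 480.3 -108.6] [50.6 50.3] 60.1 mean [ 480.7 -108.    47.5]
  return _methods._mean(a, axis=axis, dtype=dtype,
  ret = ret.dtype.type(ret / rcount)
Traceback (most recent call last):
  File "h.py", line 14, in ray
    n=cv2.undistortPoints(np.asarray(uv,float).reshape(-1,1,2),c["K"],c["D"]).reshape(-1,2)
      ~~~~~~~~~~~~~~~~~~~^^^^^^^^^^^^^^^^^^^^^^^^^^^^^^^^^^^^^^^^^^^^^^^^^^^^
cv2.error: OpenCV(4.12.0) /io/opencv/modules/calib3d/src/undistort.dispatch.cpp:347: error: (-215:Assertion failed) CV_IS_MAT(_src) && CV_IS_MAT(_dst) && (_src->rows == 1 || _src->cols == 1) && (_dst->rows == 1 || _dst->cols == 1) && _src->cols + _src->rows - 1 == _dst->rows + _dst->cols - 1 && (CV_MAT_TYPE(_src->type) == CV_32FC2 || CV_MAT_TYPE(_src->type) == CV_64FC2) && (CV_MAT_TYPE(_dst->type) == CV_32FC2 || CV_MAT_TYPE(_dst->type) == CV_64FC2) in function 'cvUndistortPointsInternal'
```

```bash
cat > m.py <<'E'
import pickle; from h import *
c=pickle.load(open("c0.pkl","rb"))["top"]
W=pts(c); hsv=cv2.cvtColor(c["frame"],cv2.COLOR_RGB2HSV); H,S,V=cv2.split(hsv)
print([hsv[v,u].tolist() for u,v in ((250,130),(225,155),(320,145),(350,168),(315,205),(345,228),(335,140),(248,213))])
col={"red":((H<8)|(H>172))&(S>150)&(V>50),"yel":(H>20)&(H<32)&(S>150)&(V>80),"blue":(H>105)&(H<130)&(S>130)}
U=np.zeros(H.shape,bool);U[118:245,206:366]=1
def rep(nm,q,pl=None):
    q=cv2.morphologyEx(q.astype(np.uint8),cv2.MORPH_OPEN,np.ones((2,2)))
    n,l,s,_=cv2.connectedComponentsWithStats(q)
    if n<2: print(nm,"none");return
    v,u=np.nonzero(q if pl else l==1+s[1:,4].argmax()); z=np.median(W[v,u,2]); P=ray(c,np.c_[u,v],pl or z)
    print(nm,len(u),"z",z.round(4),"rect",*rect(P),"mean",(P.mean(0)*1000).round(1))
for k,m in col.items():
    rep(k+" pad",m&U&(W[...,2]>.003)&(W[...,2]<.03),.014); rep(k+" wt",m&U&(W[...,2]>.035)&(W[...,2]<.08))
for nm,(u0,u1,v0,v1,lo,hi) in {"round":(390,422,170,198,.010,.028),"roundknob":(390,422,165,198,.035,.06),"sq":(138,168,212,240,.010,.025),"redbar":(315,355,190,230,.065,.09),"bluepost":(215,250,120,155,.065,.09),"cork":(225,272,190,236,.005,.03),"loupe":(275,297,170,190,.02,.05),"yeltop":(318,352,135,170,.05,.08)}.items():
    q=np.zeros(H.shape,bool);q[v0:v1,u0:u1]=1
    q&=(W[...,2]>lo)&(W[...,2]<hi)
    if nm=="cork": q&=(H<22)&(S>110)
    rep(nm,q)
E
python3 m.py
```

```text
[[26, 153, 143], [26, 147, 144], [3, 173, 121], [2, 166, 123], [110, 143, 121], [113, 133, 121], [22, 181, 141], [18, 120, 102]]
red pad 682 z 0.0127 rect [ 609.7 -115. ] [88.2 88.2] 15.7 mean [ 600.7 -113.9   14. ]
red wt 198 z 0.0479 rect [485. -99.] [24.1 50.7] 60.2 mean [485.3 -97.   47.9]
yel pad none
yel wt 455 z 0.0514 rect [ 615.3 -110.9] [52.8 54.5] 1.4 mean [ 614.3 -111.7   51.4]
blue pad 736 z 0.0126 rect [ 472.6 -107.3] [87.7 87.1] 84.7 mean [ 466.8 -100.6   14. ]
blue wt 264 z 0.0473 rect [635.5 117.9] [50.9 54.2] 36.9 mean [632.8 116.   47.3]
round 295 z 0.0165 rect [ 550.5 -287.2] [47.3 50.1] 1.4 mean [ 550.2 -285.1   16.5]
roundknob 58 z 0.0454 rect [ 552.1 -285.6] [16.  18.6] 1.4 mean [ 551.4 -286.    45.4]
sq 387 z 0.0161 rect [438.7 303.4] [52.3 47.6] 86.1 mean [438.4 301.9  16.1]
redbar 141 z 0.0789 rect [ 477.5 -109.9] [14.8 45.1] 59.8 mean [ 477.5 -109.8   78.9]
bluepost 103 z 0.0784 rect [635.  116.9] [24.6 21.9] 2.0 mean [634.9 116.8  78.4]
cork 1102 z 0.0123 rect [473.2  81.2] [86.3 86.2] 1.3 mean [473.2  81.2  12.3]
loupe 130 z 0.0266 rect [549.2  -4.3] [27.9 27.7] 1.3 mean [549.5  -4.8  26.6]
yeltop 297 z 0.0565 rect [ 613.1 -111.3] [54.8 56.5] 1.4 mean [ 612.8 -110.6   56.5]
```

```bash
cat > go.py <<'E'
"go.py x y z yaw (mm, deg): tool turn, then tool shift, in creep units"
import sys; from h import *
from scipy.spatial.transform import Rotation as R
x,y,z,yaw=map(float,sys.argv[1:])
o=env.get_obs(); A=R.from_euler("xyz",o["tool_rot"],degrees=True); B=R.from_euler("xyz",[180,0,yaw],degrees=True)
t=(A.inv()*B).as_rotvec()/np.pi; d=B.inv().apply(np.array([x,y,z])/1000-o["tool_pos"])/.08
print("t",round(o["time_s"],2),"at",(o["tool_pos"]*1000).round(1),o["tool_rot"].round(1),"q7",o["qpos"][6].round(0),"w",round(o["grip_width"]*1000,1),"F",round(o["grasp_force"],1))
print("turn",t.round(3),"(rows",int(np.ceil(abs(t).max()/.057)),") then shift",d.round(3),"(rows",int(np.ceil(np.linalg.norm(d)/.75)),")")
E
sed -i 's/(H<32)&(S>150)/(H<32)\&(S>138)/; s/^for nm,(u0.*roundknob/#&/' m.py; sed -i '/^#for/,$d' m.py; python3 m.py | grep yel
python3 -c "
import cv2;i=cv2.imread('pics/top0.png')[185:295,300:400];cv2.imwrite('pics/crop1.png',cv2.resize(i,None,fx=5,fy=5,interpolation=3))"
python3 go.py 477.5 -110 110 150; python3 go.py 500 250 200 150
```

```text
yel pad 516 z 0.0127 rect [641.7 113.3] [86.7 85.4] 1.6 mean [653.1 111.6  14. ]
yel wt 455 z 0.0514 rect [ 615.3 -110.9] [52.8 54.5] 1.4 mean [ 614.3 -111.7   51.4]
t 0.1 at [189.4 621.3 221.5] [-179.9    0.   163.1] q7 -3.0 w 87.1 F 0.0
turn [-0.001  0.     0.073] (rows 2 ) then shift [-7.69  -6.116  1.394] (rows 14 )
t 0.1 at [189.4 621.3 221.5] [-179.9    0.   163.1] q7 -3.0 w 87.1 F 0.0
turn [-0.001  0.     0.073] (rows 2 ) then shift [-5.683 -2.078  0.269] (rows 9 )
```

View pics/crop1.png

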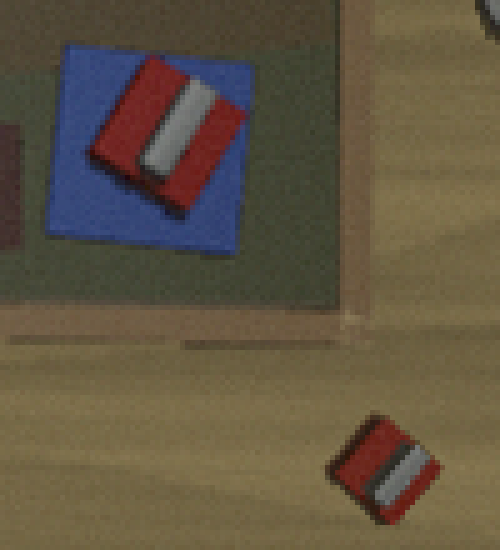

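The crop shows the 52 mm red weight on the blue pad around (165,135), which is the one meant; the small one at (385,470) is the decoy. Moving now.

```bash
python3 -m creep '{"translation":[[0,0,0],[0,0,0],[-0.63,-0.231,0.03],[-0.63,-0.231,0.03],[-0.63,-0.231,0.03]],"turn":[[0,0,0.037],[0,0,0.036],[0,0,0],[0,0,0],[0,0,0]],"grip":[1,1,1,1,1]}' 20
python3 -m creep '{"translation":[[-0.63,-0.231,0.03],[-0.63,-0.231,0.03],[-0.63,-0.231,0.03],[-0.63,-0.231,0.03],[-0.63,-0.231,0.03]],"turn":[[0,0,0],[0,0,0],[0,0,0],[0,0,0],[0,0,0]],"grip":[1,1,1,1,1]}'
python3 go.py 477.5 -110 110 150
```

```text
time_s: 0.72
tool_pos: [0.2934, 0.4964, 0.2148]
tool_rot: [-180.0, 0.0, 149.9]
force: [1.0, 0.6, 1.1]
grip_width: 0.0873
grasp_force: 0.0
time_s: 1.35
tool_pos: [0.465, 0.2902, 0.203]
tool_rot: [-180.0, -0.0, 149.9]
force: [0.5, -0.3, 0.3]
grip_width: 0.0873
grasp_force: 0.0
t 1.35 at [465.  290.2 203. ] [-180.    -0.   149.9] q7 27.0 w 87.3 F 0.0
turn [-0. -0. -0.] (rows 1 ) then shift [-2.637 -4.254  1.163] (rows 7 )
```

```bash
python3 -m creep '{"translation":[[-0.37,-0.61,0.16],[-0.37,-0.61,0.16],[-0.38,-0.61,0.17],[-0.38,-0.61,0.17],[-0.38,-0.61,0.17]],"turn":[[0,0,0],[0,0,0],[0,0,0],[0,0,0],[0,0,0]],"grip":[1,1,1,1,1]}'
python3 -m creep '{"translation":[[-0.38,-0.6,0.165],[-0.38,-0.6,0.165],[0,0,0]],"turn":[[0,0,0],[0,0,0],[0,0,0]],"grip":[1,1,1]}'
python3 - <<'E'
from h import *
c=env.read_camera("wrist");cv2.imwrite("pics/w1.png",c["frame"][:,:,::-1])
W=pts(c);Z=W[...,2]
q=(Z>.072)&(Z<.09)&(abs(W[...,0]-.4775)<.05)&(abs(W[...,1]+.11)<.05)
v,u=np.nonzero(q); print(len(u),np.median(Z[q]),rect(ray(c,np.c_[u,v],.081)))
E
python3 go.py 477.5 -110 53 150
```

```text
time_s: 1.98
tool_pos: [0.4717, 0.0034, 0.1365]
tool_rot: [180.0, 0.0, 149.9]
force: [0.7, 0.4, 1.1]
grip_width: 0.0868
grasp_force: 0.0
time_s: 2.35
tool_pos: [0.4749, -0.1134, 0.1096]
tool_rot: [-179.8, -0.0, 149.4]
force: [0.1, 0.3, -0.4]
grip_width: 0.0874
grasp_force: 0.0
1488 0.08051746797207338 (array([ 477.6, -107.5]), array([13.6, 44.9]), 59.4)
t 2.4 at [ 475.6 -110.2  109.9] [-1.799e+02 -1.000e-01  1.496e+02] q7 72.0 w 86.8 F 0.0
turn [-0.    -0.    -0.002] (rows 1 ) then shift [-0.019  0.014  0.712] (rows 1 )
```

View pics/w1.png

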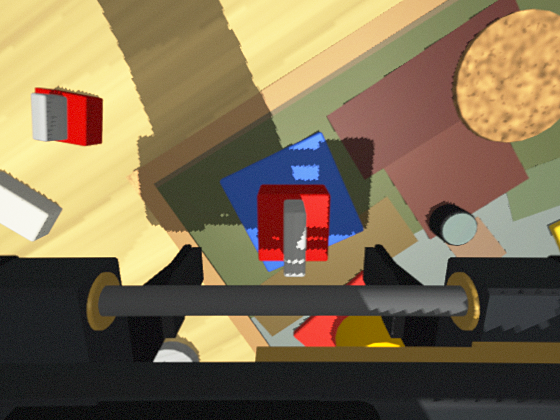

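Wrist view: red weight with its bar at (293,235), aligned between the fingers at (185,265) and (380,265). Its measured bar is 45×14 mm, top at 0.081, as it should be.

```bash
python3 -m creep '{"translation":[[-0.01,0.03,0.3],[0,0,0.3],[0,0,0.11],[0,0,0],[0,0,0]],"turn":[[0,0,0],[0,0,0],[0,0,0],[0,0,0],[0,0,0]],"grip":[1,1,1,0,0]}' 40
python3 -m creep '{"translation":[[0,0,0],[0,0,0],[0,0,0],[0,0,0]],"turn":[[0,0,0],[0,0,0],[0,0,0],[0,0,0]],"grip":[0,0,0,0]}'
python3 go.py 473 81 130 150
```

```text
time_s: 3.02
tool_pos: [0.4793, -0.1063, 0.0546]
tool_rot: [179.9, 0.1, 149.9]
force: [-0.1, 0.1, 0.2]
grip_width: 0.0744
grasp_force: 0.0
time_s: 3.52
tool_pos: [0.4785, -0.1067, 0.0538]
tool_rot: [180.0, 0.0, 149.9]
force: [-0.1, 0.6, -0.2]
grip_width: 0.0349
grasp_force: 0.0
t 3.52 at [ 478.5 -106.7   53.8] [180.    0.  149.9] q7 75.0 w 34.9 F 0.0
turn [ 0.  0. -0.] (rows 1 ) then shift [ 1.232  1.997 -0.952] (rows 4 )
```

```bash
python3 -m creep '{"translation":[[0,0,0],[0,0,0],[0,0,0],[0,0,0],[0,0,-0.15]],"turn":[[0,0,0],[0,0,0],[0,0,0],[0,0,0],[0,0,0]],"grip":[0,0,0,0,0]}'
python3 -m creep '{"translation":[[0,0,-0.3],[0,0,-0.3],[0,0,0]],"turn":[[0,0,0],[0,0,0],[0,0,0]],"grip":[0,0,0]}'
python3 go.py 474.5 82 113 150
```

```text
time_s: 4.15
tool_pos: [0.4765, -0.1062, 0.0645]
tool_rot: [-179.9, -0.2, 149.9]
force: [0.7, 0.9, -6.9]
grip_width: 0.0136
grasp_force: 40.0
time_s: 4.53
tool_pos: [0.4797, -0.1065, 0.1153]
tool_rot: [179.9, 0.2, 149.9]
force: [1.3, 0.1, -6.5]
grip_width: 0.0141
grasp_force: 40.0
t 4.53 at [ 479.7 -106.5  115.3] [179.9   0.2 149.9] q7 72.0 w 14.1 F 40.0
turn [ 0.001  0.001 -0.   ] (rows 1 ) then shift [1.235 2.008 0.029] (rows 4 )
```

```bash
python3 -m creep '{"translation":[[0.31,0.5,0],[0.31,0.5,0],[0.31,0.5,0],[0.31,0.5,0],[0,0,0]],"turn":[[0,0,0],[0,0,0],[0,0,0],[0,0,0],[0,0,0]],"grip":[0,0,0,0,0]}'
python3 -m creep '{"translation":[[0,0,0],[0,0,0.3],[0,0,0.3],[0,0,0.1],[0,0,0.03]],"turn":[[0,0,0],[0,0,0],[0,0,0],[0,0,0],[0,0,0]],"grip":[0,0,0,0,0]}'
python3 -m creep '{"translation":[[0,0,0.01],[0,0,0]],"turn":[[0,0,0],[0,0,0]],"grip":[0,0]}'
python3 go.py 475 82 53.8 150
```

```text
time_s: 5.15
tool_pos: [0.4711, 0.0864, 0.1122]
tool_rot: [-180.0, -0.2, 150.4]
force: [0.4, -1.3, -6.8]
grip_width: 0.0136
grasp_force: 40.0
time_s: 5.78
tool_pos: [0.4727, 0.0806, 0.0551]
tool_rot: [-180.0, -0.0, 149.8]
force: [0.7, 0.7, -6.3]
grip_width: 0.0139
grasp_force: 40.0
time_s: 6.02
tool_pos: [0.4735, 0.0816, 0.0553]
tool_rot: [179.9, 0.0, 149.9]
force: [0.4, -0.2, -6.5]
grip_width: 0.0135
grasp_force: 40.0
t 6.03 at [473.5  81.6  55.3] [179.9   0.  149.9] q7 50.0 w 13.5 F 40.0
turn [ 0.     0.    -0.001] (rows 1 ) then shift [-0.014  0.013  0.019] (rows 1 )
```

```bash
python3 -m creep '{"translation":[[0,0,0.01],[0,0,0.01],[0,0,0]],"turn":[[0,0,0],[0,0,0],[0,0,0]],"grip":[0,0,0]}'
```

```text
time_s: 6.4
tool_pos: [0.4731, 0.0817, 0.0536]
tool_rot: [180.0, 0.0, 149.9]
force: [-2.7, -0.5, 1.1]
grip_width: 0.0133
grasp_force: 40.0
```

```bash
python3 -m creep '{"translation":[[0,0,0],[0,0,0],[0,0,-0.1],[0,0,-0.3],[0,0,-0.5]],"turn":[[0,0,0],[0,0,0],[0,0,0],[0,0,0],[0,0,0]],"grip":[1,1,1,1,1]}'
python3 go.py 635 117 115 150
```

```text
time_s: 7.02
tool_pos: [0.4721, 0.0813, 0.1253]
tool_rot: [-179.9, -0.1, 149.9]
force: [0.5, 0.5, 1.0]
grip_width: 0.0557
grasp_force: 0.0
t 7.03 at [472.1  81.3 125.3] [-1.799e+02 -1.000e-01  1.499e+02] q7 48.0 w 55.7 F 0.0
turn [-0.001 -0.    -0.001] (rows 1 ) then shift [-1.54   1.405  0.129] (rows 3 )
```

```bash
python3 -m creep '{"translation":[[-0.5,0.47,0.04],[-0.52,0.47,0.04],[-0.52,0.47,0.04],[0,0,0],[0,0,0]],"turn":[[0,0,0],[0,0,0],[0,0,0],[0,0,0],[0,0,0]],"grip":[1,1,1,1,1]}'
python3 - <<'E'
from h import *
c=env.read_camera("wrist")
W=pts(c);Z=W[...,2]
q=(Z>.072)&(Z<.09)&(abs(W[...,0]-.635)<.05)&(abs(W[...,1]-.117)<.05)
v,u=np.nonzero(q); print(len(u),np.median(Z[q]),rect(ray(c,np.c_[u,v],.081)))
q=(Z>.07)&(Z<.09)&(abs(W[...,0]-.473)<.05)&(abs(W[...,1]-.082)<.05)
v,u=np.nonzero(q); print(len(u),np.median(Z[q]),rect(ray(c,np.c_[u,v],.081)))
E
python3 go.py 635 117 53 150
```

```text
time_s: 7.65
tool_pos: [0.6354, 0.1169, 0.1152]
tool_rot: [-179.9, -0.0, 149.9]
force: [-0.2, -0.4, -0.3]
grip_width: 0.0866
grasp_force: 0.0
1071 0.08053001764787206 (array([635.4, 122.9]), array([22.4, 25.2]), 59.9)
2610 0.08010886621835037 (array([480.3,  81.1]), array([19.3, 36.5]), 60.8)
t 7.7 at [635.2 116.9 115.8] [-180.    -0.   149.9] q7 55.0 w 86.7 F 0.0
turn [-0.    -0.    -0.001] (rows 1 ) then shift [ 0.003 -0.     0.785] (rows 2 )
```

```bash
python3 -m creep '{"translation":[[0.02,0.03,0.3],[0,0,0.3],[0,0,0.175],[0,0,0],[0,0,0]],"turn":[[0,0,0],[0,0,0],[0,0,0],[0,0,0],[0,0,0]],"grip":[1,1,1,0,0]}'
python3 -m creep '{"translation":[[0,0,0],[0,0,0],[0,0,0],[0,0,0],[0,0,0]],"turn":[[0,0,0],[0,0,0],[0,0,0],[0,0,0],[0,0,0]],"grip":[0,0,0,0,0]}'
python3 -m creep '{"translation":[[0,0,0],[0,0,-0.15],[0,0,-0.3],[0,0,-0.3],[0,0,0]],"turn":[[0,0,0],[0,0,0],[0,0,0],[0,0,0],[0,0,0]],"grip":[0,0,0,0,0]}'
python3 go.py 472.6 -107 113 150
```

```text
time_s: 8.32
tool_pos: [0.6364, 0.1203, 0.0548]
tool_rot: [179.9, 0.1, 149.9]
force: [0.9, 0.1, -0.8]
grip_width: 0.0744
grasp_force: 0.0
time_s: 8.95
tool_pos: [0.6366, 0.1214, 0.0538]
tool_rot: [179.9, 0.0, 149.9]
force: [3.0, 4.4, 0.6]
grip_width: 0.0254
grasp_force: 2.3
time_s: 9.57
tool_pos: [0.6366, 0.1194, 0.1148]
tool_rot: [179.9, 0.1, 149.9]
force: [0.9, 0.7, -5.6]
grip_width: 0.0227
grasp_force: 40.0
t 9.57 at [636.6 119.4 114.8] [1.799e+02 1.000e-01 1.499e+02] q7 55.0 w 22.7 F 40.0
turn [ 0.     0.001 -0.001] (rows 1 ) then shift [ 0.36  -3.475  0.023] (rows 5 )
```

```bash
python3 -m creep '{"translation":[[0.075,-0.69,0],[0.075,-0.69,0],[0.075,-0.69,0],[0.075,-0.69,0],[0.075,-0.69,0]],"turn":[[0,0,0],[0,0,0],[0,0,0],[0,0,0],[0,0,0]],"grip":[0,0,0,0,0]}'
python3 -m creep '{"translation":[[0,0,0],[0,0,0.0],[0,0,0.2],[0,0,0],[0,0,0]],"turn":[[0,0,0],[0,0,0],[0,0,0],[0,0,0],[0,0,0]],"grip":[0,0,0,0,0]}'
python3 - <<'E'
from h import *
for n in("top","wrist"):
    c=env.read_camera(n);cv2.imwrite(f"pics/{n}2.png",c["frame"][:,:,::-1])
E
python3 go.py 472.6 -105 53.8 150
```

```text
time_s: 10.2
tool_pos: [0.4686, -0.1052, 0.1118]
tool_rot: [-179.9, -0.1, 149.9]
force: [1.0, -1.0, -5.9]
grip_width: 0.0229
grasp_force: 39.9
time_s: 10.82
tool_pos: [0.4714, -0.1032, 0.0968]
tool_rot: [-179.9, -0.0, 150.0]
force: [0.8, 0.7, -5.8]
grip_width: 0.0231
grasp_force: 39.9
t 10.93 at [ 471.8 -103.4   97.4] [-180.     0.   149.9] q7 72.0 w 23.0 F 39.9
turn [-0.  0. -0.] (rows 1 ) then shift [-0.019 -0.012  0.545] (rows 1 )
```

View pics/wrist2.png

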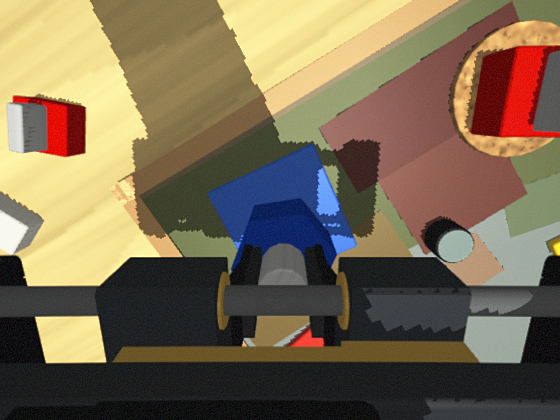

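Wrist view: blue hex weight held upright over the blue pad. The visible pad corners are (210,190), (315,147) and (355,240); the opposite pair gives the pad centre.

```bash
python3 - <<'E'
from h import *
c=env.read_camera("wrist")
P=ray(c,[[210,190],[315,147],[355,242]],.014)*1000
print(P.round(1),"centre",((P[0]+P[2])/2).round(1),np.linalg.norm(P[0]-P[1]),np.linalg.norm(P[1]-P[2]))
E
```

```text
[[ 424.3 -140.7   14. ]
 [ 436.1  -55.7   14. ]
 [ 518.2  -63.8   14. ]] centre [ 471.3 -102.3   14. ] 85.84907095165529 82.559173609766
```

```bash
python3 -m creep '{"translation":[[0,0,0.25],[0,0,0.2],[0,0,0.06],[0,0,0.02],[0,0,0]],"turn":[[0,0,0],[0,0,0],[0,0,0],[0,0,0],[0,0,0]],"grip":[0,0,0,0,0]}'
python3 -m creep '{"translation":[[0,0,0.015],[0,0,0.01],[0,0,0]],"turn":[[0,0,0],[0,0,0],[0,0,0]],"grip":[0,0,0]}'
```

```text
time_s: 11.6
tool_pos: [0.472, -0.1036, 0.0554]
tool_rot: [180.0, 0.0, 149.9]
force: [0.3, 0.9, -6.2]
grip_width: 0.023
grasp_force: 39.9
time_s: 11.98
tool_pos: [0.4722, -0.1035, 0.0537]
tool_rot: [179.9, 0.1, 149.9]
force: [-1.0, 1.2, -0.1]
grip_width: 0.0234
grasp_force: 39.9
```

```bash
python3 -m creep '{"translation":[[0,0,0],[0,0,0],[0,0,-0.1],[0,0,-0.3],[0,0,-0.5]],"turn":[[0,0,0],[0,0,0],[0,0,0],[0,0,0],[0,0,0]],"grip":[1,1,1,1,1]}'
python3 go.py 614 -109 115 150
```

```text
time_s: 12.6
tool_pos: [0.4706, -0.1036, 0.1253]
tool_rot: [-179.9, -0.1, 149.9]
force: [0.8, -0.3, -0.2]
grip_width: 0.0652
grasp_force: 0.0
t 12.6 at [ 470.6 -103.6  125.3] [-1.799e+02 -1.000e-01  1.499e+02] q7 70.0 w 65.2 F 0.0
turn [-0.    -0.001 -0.001] (rows 1 ) then shift [-1.586  0.838  0.129] (rows 3 )
```

```bash
python3 -m creep '{"translation":[[-0.52,0.28,0.04],[-0.52,0.28,0.04],[-0.54,0.28,0.04],[0,0,0],[0,0,0]],"turn":[[0,0,0],[0,0,0],[0,0,0],[0,0,0],[0,0,0]],"grip":[1,1,1,1,1]}'
python3 - <<'E'
from h import *
c=env.read_camera("wrist");cv2.imwrite("pics/w3.png",c["frame"][:,:,::-1])
W=pts(c);H,S,V=cv2.split(cv2.cvtColor(c["frame"],cv2.COLOR_RGB2HSV));Z=W[...,2]
q=(Z>.053)&(Z<.066)&(abs(W[...,0]-.614)<.045)&(abs(W[...,1]+.109)<.045)
v,u=np.nonzero(q); P=ray(c,np.c_[u,v],.059)
print(len(u),np.median(Z[q]),rect(P)); print(cv2.minEnclosingCircle((P[:,:2]*1000).astype(np.float32)))
E
python3 go.py 614 -109 23 150
```

```text
time_s: 13.22
tool_pos: [0.6139, -0.1092, 0.1153]
tool_rot: [-179.9, -0.0, 149.9]
force: [-0.6, -0.2, -0.2]
grip_width: 0.0868
grasp_force: 0.0
2511 0.058447338558841676 (array([ 614., -108.]), array([56.5, 57.5]), 59.9)
((613.9422607421875, -108.02594757080078), 29.037609100341797)
t 13.28 at [ 613.7 -109.2  115.7] [-180.    -0.   149.9] q7 78.0 w 87.0 F 0.0
turn [-0.    -0.    -0.001] (rows 1 ) then shift [-0.002  0.004  1.159] (rows 2 )
```

View pics/w3.png

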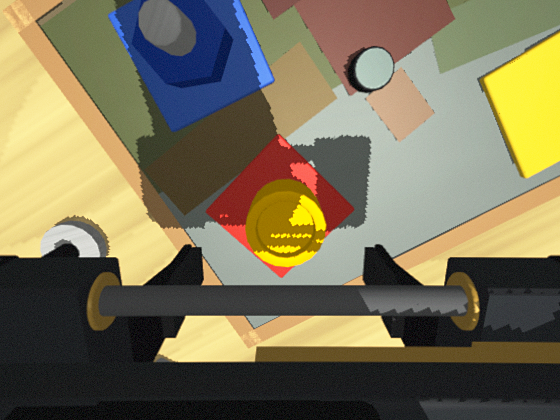

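Wrist view: the yellow weight's top is at (286,228), circle radius 29 mm at (614,-108), centred between the fingers. The red pad's corners are (208,213), (280,137) and (353,207), and the blue weight stands on its pad at (180,50).

```bash
python3 -m creep '{"translation":[[0.005,0.01,0.4],[0,0,0.4],[0,0,0.3],[0,0,0.06],[0,0,0]],"turn":[[0,0,0],[0,0,0],[0,0,0],[0,0,0],[0,0,0]],"grip":[1,1,1,1,0]}'
python3 -m creep '{"translation":[[0,0,0],[0,0,0],[0,0,0],[0,0,0],[0,0,0]],"turn":[[0,0,0],[0,0,0],[0,0,0],[0,0,0],[0,0,0]],"grip":[0,0,0,0,0]}' 40
python3 go.py 614 -108 23 150
```

```text
time_s: 13.9
tool_pos: [0.6147, -0.108, 0.0237]
tool_rot: [179.9, 0.1, 149.9]
force: [1.1, -0.8, 0.2]
grip_width: 0.0829
grasp_force: 0.0
time_s: 14.52
tool_pos: [0.6151, -0.1079, 0.0233]
tool_rot: [180.0, 0.0, 149.9]
force: [-0.7, 0.4, 5.5]
grip_width: 0.057
grasp_force: 40.0
t 14.53 at [ 615.1 -107.9   23.3] [180.    0.  149.9] q7 80.0 w 57.0 F 40.0
turn [ 0.  0. -0.] (rows 1 ) then shift [ 0.011 -0.008  0.003] (rows 1 )
```

```bash
python3 -m creep '{"translation":[[0,0,-0.1],[0,0,-0.3],[0,0,-0.3],[0,0,0],[0,0,0]],"turn":[[0,0,0],[0,0,0],[0,0,0],[0,0,0],[0,0,0]],"grip":[0,0,0,0,0]}'
python3 go.py 641.5 116 80 150
```

```text
time_s: 15.15
tool_pos: [0.6134, -0.1075, 0.077]
tool_rot: [-179.9, -0.1, 149.9]
force: [-0.3, 0.1, -6.2]
grip_width: 0.0577
grasp_force: 39.9
t 15.15 at [ 613.4 -107.5   77. ] [-1.799e+02 -1.000e-01  1.499e+02] q7 78.0 w 57.7 F 39.9
turn [-0.    -0.001 -0.   ] (rows 1 ) then shift [ 1.093  2.596 -0.038] (rows 4 )
```

```bash
python3 -m creep '{"translation":[[0.27,0.65,0],[0.27,0.65,0],[0.27,0.65,0],[0.27,0.65,0],[0,0,0]],"turn":[[0,0,0],[0,0,0],[0,0,0],[0,0,0],[0,0,0]],"grip":[0,0,0,0,0]}'
python3 -m creep '{"translation":[[0,0,0],[0,0,0]],"turn":[[0,0,0],[0,0,0]],"grip":[0,0]}'
python3 - <<'E'
from h import *
c=env.read_camera("wrist");cv2.imwrite("pics/w4.png",c["frame"][:,:,::-1])
E
python3 go.py 641.5 116 23 150
```

```text
time_s: 15.78
tool_pos: [0.6424, 0.125, 0.076]
tool_rot: [179.9, -0.3, 150.5]
force: [-0.2, -0.9, -5.3]
grip_width: 0.0575
grasp_force: 39.9
time_s: 16.02
tool_pos: [0.6436, 0.113, 0.0777]
tool_rot: [-179.9, -0.0, 149.8]
force: [-0.2, -0.2, -5.6]
grip_width: 0.0576
grasp_force: 39.9
t 16.07 at [643.8 113.2  78. ] [-179.9   -0.   149.7] q7 58.0 w 56.9 F 39.9
turn [-0.    -0.    -0.001] (rows 1 ) then shift [0.043 0.016 0.688] (rows 1 )
```

View pics/w4.png

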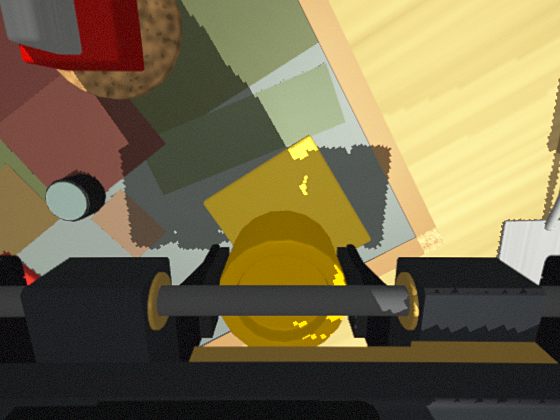

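Wrist view: yellow weight held over the yellow pad, whose corners are (205,203), (310,137) and (370,242).

```bash
python3 - <<'E'
from h import *
c=env.read_camera("wrist")
P=ray(c,[[205,203],[310,137],[370,243]],.014)*1000
print(P.round(1),"centre",((P[0]+P[2])/2).round(1),np.linalg.norm(P[0]-P[1]),np.linalg.norm(P[1]-P[2]))
E
python3 go.py 641.5 116 23 150
```

```text
[[600.6  73.6  14. ]
 [598.1 160.5  14. ]
 [687.5 161.7  14. ]] centre [644.1 117.6  14. ] 86.99434774511037 89.40467479127884
t 16.12 at [644.  113.4  78.3] [-180.    -0.   149.8] q7 58.0 w 57.6 F 39.9
turn [-0.    -0.    -0.001] (rows 1 ) then shift [0.043 0.012 0.691] (rows 1 )
```

```bash
python3 -m creep '{"translation":[[0.03,0.025,0.3],[0,0,0.25],[0,0,0.08],[0,0,0.03],[0,0,0]],"turn":[[0,0,0],[0,0,0],[0,0,0],[0,0,0],[0,0,0]],"grip":[0,0,0,0,0]}'
python3 -m creep '{"translation":[[0,0,0.015],[0,0,0.01],[0,0,0]],"turn":[[0,0,0],[0,0,0],[0,0,0]],"grip":[0,0,0]}'
```

```text
time_s: 16.75
tool_pos: [0.6436, 0.1182, 0.0263]
tool_rot: [180.0, 0.0, 149.9]
force: [-0.4, 0.5, -5.3]
grip_width: 0.0571
grasp_force: 39.9
time_s: 17.12
tool_pos: [0.6431, 0.1184, 0.0239]
tool_rot: [180.0, 0.0, 149.9]
force: [0.4, 0.4, -4.8]
grip_width: 0.0573
grasp_force: 39.9
```

```bash
python3 -m creep '{"translation":[[0,0,0.01],[0,0,0.005],[0,0,0]],"turn":[[0,0,0],[0,0,0],[0,0,0]],"grip":[0,0,0]}'
```

```text
time_s: 17.5
tool_pos: [0.6432, 0.1184, 0.0233]
tool_rot: [180.0, 0.0, 149.9]
force: [-2.6, -0.3, 2.0]
grip_width: 0.0574
grasp_force: 40.0
```

```bash
python3 -m creep '{"translation":[[0,0,0],[0,0,0],[0,0,0],[0,0,-0.3],[0,0,-0.6]],"turn":[[0,0,0],[0,0,0],[0,0,0],[0,0,0],[0,0,0]],"grip":[1,1,1,1,1]}'
python3 go.py 473 82 115 150
```

```text
time_s: 18.12
tool_pos: [0.6413, 0.1182, 0.0931]
tool_rot: [-179.8, -0.2, 149.9]
force: [1.1, 0.7, 1.0]
grip_width: 0.0862
grasp_force: 0.0
t 18.12 at [641.3 118.2  93.1] [-179.8   -0.2  149.9] q7 57.0 w 86.2 F 0.0
turn [-0.001 -0.001 -0.   ] (rows 1 ) then shift [ 1.596 -1.444 -0.274] (rows 3 )
```

```bash
python3 -m creep '{"translation":[[0,0,-0.27],[0.53,-0.48,0],[0.53,-0.48,0],[0.53,-0.48,0],[0,0,0]],"turn":[[0,0,0],[0,0,0],[0,0,0],[0,0,0],[0,0,0]],"grip":[1,1,1,1,1]}'
python3 -m creep '{"translation":[[0,0,0],[0,0,0]],"turn":[[0,0,0],[0,0,0]],"grip":[1,1]}'
python3 - <<'E'
from h import *
c=env.read_camera("wrist")
W=pts(c);Z=W[...,2]
q=(Z>.074)&(Z<.09)&(abs(W[...,0]-.475)<.05)&(abs(W[...,1]-.082)<.05)
v,u=np.nonzero(q); print(len(u),np.median(Z[q]),rect(ray(c,np.c_[u,v],.081)))
E
python3 go.py 473 82 53.5 150
```

```text
time_s: 18.75
tool_pos: [0.4705, 0.0817, 0.1152]
tool_rot: [180.0, -0.3, 149.9]
force: [1.1, 0.5, -0.0]
grip_width: 0.087
grasp_force: 0.0
time_s: 19.0
tool_pos: [0.4768, 0.0827, 0.1167]
tool_rot: [180.0, 0.1, 149.9]
force: [0.6, 0.2, 0.1]
grip_width: 0.0871
grasp_force: 0.0
1377 0.08051662211788248 (array([472.9,  81.1]), array([13.8, 44.6]), 60.0)
t 19.05 at [476.6  82.6 116.5] [1.800e+02 1.000e-01 1.499e+02] q7 48.0 w 87.3 F 0.0
turn [ 0.     0.    -0.001] (rows 1 ) then shift [ 0.036 -0.029  0.787] (rows 2 )
```

```bash
python3 -m creep '{"translation":[[0.025,-0.02,0.3],[0,0,0.3],[0,0,0.18],[0,0,0],[0,0,0]],"turn":[[0,0,0],[0,0,0],[0,0,0],[0,0,0],[0,0,0]],"grip":[1,1,1,0,0]}'
python3 -m creep '{"translation":[[0,0,0],[0,0,0],[0,0,0],[0,0,0],[0,0,0]],"turn":[[0,0,0],[0,0,0],[0,0,0],[0,0,0],[0,0,0]],"grip":[0,0,0,0,0]}'
python3 -m creep '{"translation":[[0,0,0],[0,0,0],[0,0,-0.15],[0,0,-0.3],[0,0,-0.3]],"turn":[[0,0,0],[0,0,0],[0,0,0],[0,0,0],[0,0,0]],"grip":[0,0,0,0,0]}'
python3 go.py 610 -112 113 150
```

```text
time_s: 19.68
tool_pos: [0.4736, 0.0821, 0.0544]
tool_rot: [180.0, 0.1, 149.9]
force: [0.2, 1.7, 0.4]
grip_width: 0.0742
grasp_force: 0.0
time_s: 20.3
tool_pos: [0.4727, 0.0821, 0.0538]
tool_rot: [180.0, 0.0, 149.9]
force: [-0.6, 0.0, 0.6]
grip_width: 0.0251
grasp_force: 0.0
time_s: 20.92
tool_pos: [0.4717, 0.0817, 0.1139]
tool_rot: [-179.9, -0.1, 149.9]
force: [0.5, 0.1, -6.3]
grip_width: 0.0135
grasp_force: 40.0
t 20.93 at [471.7  81.7 113.9] [-1.799e+02 -1.000e-01  1.499e+02] q7 48.0 w 13.5 F 40.0
turn [-0.001 -0.    -0.001] (rows 1 ) then shift [-2.708 -1.232  0.012] (rows 4 )
```

```bash
python3 -m creep '{"translation":[[-0.54,-0.246,0],[-0.54,-0.246,0],[-0.54,-0.246,0],[-0.54,-0.246,0],[-0.54,-0.246,0]],"turn":[[0,0,0],[0,0,0],[0,0,0],[0,0,0],[0,0,0]],"grip":[0,0,0,0,0]}'
python3 -m creep '{"translation":[[0,0,0],[0,0,0.2],[0,0,0],[0,0,0]],"turn":[[0,0,0],[0,0,0],[0,0,0],[0,0,0]],"grip":[0,0,0,0]}'
python3 - <<'E'
from h import *
c=env.read_camera("wrist");cv2.imwrite("pics/w5.png",c["frame"][:,:,::-1])
E
python3 go.py 610 -112 53.5 150
```

```text
time_s: 21.55
tool_pos: [0.6103, -0.1119, 0.1132]
tool_rot: [-180.0, -0.1, 150.0]
force: [0.9, 0.2, -6.3]
grip_width: 0.0139
grasp_force: 40.0
time_s: 22.05
tool_pos: [0.6097, -0.1099, 0.0973]
tool_rot: [180.0, -0.1, 150.0]
force: [0.6, -0.2, -6.9]
grip_width: 0.0135
grasp_force: 40.0
t 22.1 at [ 610.2 -110.3   97.8] [180.  -0. 150.] q7 80.0 w 13.6 F 40.0
turn [ 0. -0. -0.] (rows 1 ) then shift [-0.009 -0.019  0.554] (rows 1 )
```

View pics/w5.png

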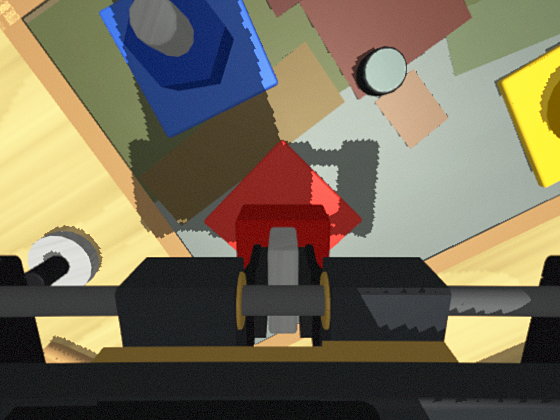

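Wrist view: red weight held over the red pad, whose corners are (204,221), (282,141) and (361,217).

```bash
python3 - <<'E'
from h import *
c=env.read_camera("wrist")
P=ray(c,[[204,221],[282,141],[361,217]],.014)*1000
print("centre",((P[0]+P[2])/2).round(1),np.linalg.norm(P[0]-P[1]),np.linalg.norm(P[1]-P[2]))
E
python3 -m creep '{"translation":[[0,0,0.25],[0,0,0.2],[0,0,0.06],[0,0,0.02],[0,0,0]],"turn":[[0,0,0],[0,0,0],[0,0,0],[0,0,0],[0,0,0]],"grip":[0,0,0,0,0]}'
```

```text
centre [ 610.7 -111.4   14. ] 87.2507470859826 85.31790092561744
time_s: 22.78
tool_pos: [0.6106, -0.1116, 0.0556]
tool_rot: [180.0, 0.0, 149.9]
force: [-0.7, -0.0, -6.1]
grip_width: 0.0136
grasp_force: 40.0
```

```bash
python3 -m creep '{"translation":[[0,0,0.015],[0,0,0.01],[0,0,0]],"turn":[[0,0,0],[0,0,0],[0,0,0]],"grip":[0,0,0]}'
```

```text
time_s: 23.15
tool_pos: [0.6106, -0.1114, 0.0539]
tool_rot: [180.0, 0.0, 149.9]
force: [0.3, -0.1, -3.2]
grip_width: 0.0137
grasp_force: 40.0
```

```bash
python3 -m creep '{"translation":[[0,0,0.01],[0,0,0],[0,0,0],[0,0,0],[0,0,0]],"turn":[[0,0,0],[0,0,0],[0,0,0],[0,0,0],[0,0,0]],"grip":[0,0,1,1,1]}'
python3 -m creep '{"translation":[[0,0,0],[0,0,-0.1],[0,0,-0.3],[0,0,-0.4]],"turn":[[0,0,0],[0,0,0],[0,0,0],[0,0,0]],"grip":[1,1,1,1]}'
python3 go.py 551 -284 95 150
```

```text
time_s: 23.78
tool_pos: [0.6104, -0.1113, 0.0525]
tool_rot: [180.0, 0.0, 149.9]
force: [0.6, -1.0, 0.4]
grip_width: 0.0358
grasp_force: 0.0
time_s: 24.28
tool_pos: [0.6098, -0.1113, 0.1171]
tool_rot: [-180.0, -0.1, 149.9]
force: [0.4, -0.7, -0.2]
grip_width: 0.0758
grasp_force: 0.0
t 24.27 at [ 609.8 -111.3  117.1] [-1.800e+02 -1.000e-01  1.499e+02] q7 79.0 w 75.8 F 0.0
turn [-0.    -0.    -0.001] (rows 1 ) then shift [-0.443 -2.236  0.276] (rows 4 )
```

```bash
python3 -m creep '{"translation":[[-0.11,-0.56,0],[-0.11,-0.56,0.07],[-0.11,-0.56,0.1],[-0.11,-0.56,0.1],[0,0,0]],"turn":[[0,0,0],[0,0,0],[0,0,0],[0,0,0],[0,0,0]],"grip":[1,1,1,1,1]}'
python3 -m creep '{"translation":[[0,0,0],[0,0,0]],"turn":[[0,0,0],[0,0,0]],"grip":[1,1]}'
python3 - <<'E'
from h import *
c=env.read_camera("wrist");cv2.imwrite("pics/w6.png",c["frame"][:,:,::-1])
W=pts(c);Z=W[...,2]
for lo,hi,h in((.04,.056,.048),(.013,.023,.018)):
    q=(Z>lo)&(Z<hi)&(abs(W[...,0]-.551)<.04)&(abs(W[...,1]+.285)<.04)
    v,u=np.nonzero(q); P=ray(c,np.c_[u,v],h);print(len(u),np.median(Z[q]),rect(P),cv2.minEnclosingCircle((P[:,:2]*1000).astype(np.float32)))
E
python3 go.py 551 -284 22 150
```

```text
time_s: 24.9
tool_pos: [0.5479, -0.2894, 0.0953]
tool_rot: [-179.8, 0.0, 149.5]
force: [-0.5, 0.8, 0.7]
grip_width: 0.0872
grasp_force: 0.0
time_s: 25.15
tool_pos: [0.5521, -0.2823, 0.0952]
tool_rot: [179.9, 0.0, 150.1]
force: [-1.3, 0.5, -0.7]
grip_width: 0.0874
grasp_force: 0.0
542 0.047483138586534454 (array([ 551.5, -283.4]), array([17. , 18.8]), 60.0) ((551.4615478515625, -283.33819580078125), 9.628369331359863)
2418 0.017693826670749927 (array([ 552.1, -283.8]), array([48.6, 49.3]), 60.0) ((552.02783203125, -283.88348388671875), 25.09992027282715)
t 25.2 at [ 552.  -282.3   95.2] [179.9   0.  150.1] q7 98.0 w 87.2 F 0.0
turn [0. 0. 0.] (rows 1 ) then shift [ 0.    -0.024  0.915] (rows 2 )
```

View pics/w6.png

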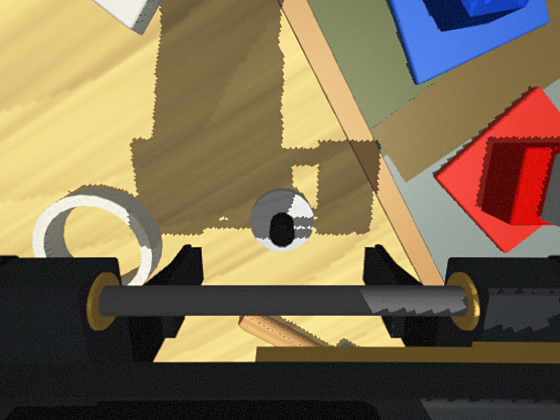

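Wrist view: round plate at (283,220) with its black knob, plate diameter about 50 mm and knob top at 0.048. It is clear of the ring at (95,240).

```bash
python3 -m creep '{"translation":[[0,-0.015,0.4],[0,0,0.4],[0,0,0.1],[0,0,0],[0,0,0]],"turn":[[0,0,0],[0,0,0],[0,0,0],[0,0,0],[0,0,0]],"grip":[0.8,0.6,0.5,0.2,0]}' 30
python3 -m creep '{"translation":[[0,0,0],[0,0,0],[0,0,0],[0,0,0],[0,0,0]],"turn":[[0,0,0],[0,0,0],[0,0,0],[0,0,0],[0,0,0]],"grip":[0,0,0,0,0]}'
python3 go.py 551 -284 22 150
```

```text
time_s: 25.82
tool_pos: [0.5514, -0.2854, 0.0244]
tool_rot: [180.0, 0.1, 149.9]
force: [-0.8, 0.3, -0.1]
grip_width: 0.0448
grasp_force: 0.0
time_s: 26.45
tool_pos: [0.5509, -0.2848, 0.0234]
tool_rot: [180.0, 0.0, 149.9]
force: [-0.0, 1.9, 3.6]
grip_width: 0.0171
grasp_force: 30.0
t 26.45 at [ 550.9 -284.8   23.4] [180.    0.  149.9] q7 101.0 w 17.1 F 30.0
turn [ 0.  0. -0.] (rows 1 ) then shift [0.004 0.009 0.018] (rows 1 )
```

```bash
python3 -m creep '{"translation":[[0,0,-0.1],[0,0,-0.4],[0,0,-0.5],[0,0,-0.4],[0,0,0]],"turn":[[0,0,0],[0,0,0],[0,0,0],[0,0,0],[0,0,0]],"grip":[0,0,0,0,0]}'
python3 go.py 694 89 134 150
```

```text
time_s: 27.08
tool_pos: [0.5513, -0.2866, 0.1375]
tool_rot: [180.0, 0.3, 149.9]
force: [-0.1, 0.1, -1.5]
grip_width: 0.0174
grasp_force: 30.0
t 27.07 at [ 551.3 -286.6  137.5] [180.    0.3 149.9] q7 97.0 w 17.4 F 30.0
turn [ 0.     0.001 -0.001] (rows 1 ) then shift [0.803 4.958 0.043] (rows 7 )
```

```bash
python3 -m creep '{"translation":[[0.1,0.62,0],[0.1,0.62,0],[0.1,0.62,0],[0.1,0.62,0],[0.1,0.62,0]],"turn":[[0,0,0],[0,0,0],[0,0,0],[0,0,0],[0,0,0]],"grip":[0,0,0,0,0]}'
python3 -m creep '{"translation":[[0.1,0.62,0],[0.1,0.62,0],[0.1,0.62,0],[0,0,0],[0,0,0]],"turn":[[0,0,0],[0,0,0],[0,0,0],[0,0,0],[0,0,0]],"grip":[0,0,0,0,0]}'
python3 -m creep '{"translation":[[0,0,0],[0,0,0]],"turn":[[0,0,0],[0,0,0]],"grip":[0,0]}'
python3 - <<'E'
from h import *
c=env.read_camera("wrist");cv2.imwrite("pics/w7.png",c["frame"][:,:,::-1])
W=pts(c);Z=W[...,2]
q=(Z>.055)&(Z<.064)&(abs(W[...,0]-.642)<.045)&(abs(W[...,1]-.119)<.045)
v,u=np.nonzero(q); P=ray(c,np.c_[u,v],.059);print(len(u),np.median(Z[q]),rect(P),cv2.minEnclosingCircle((P[:,:2]*1000).astype(np.float32)))
E
python3 go.py 643 119 134 150
```

```text
time_s: 27.7
tool_pos: [0.6391, -0.0491, 0.1328]
tool_rot: [-179.9, -0.1, 149.9]
force: [1.2, -0.4, -1.5]
grip_width: 0.0172
grasp_force: 30.0
time_s: 28.32
tool_pos: [0.6927, 0.0893, 0.1329]
tool_rot: [-179.8, -0.1, 149.9]
force: [0.1, -0.7, -2.3]
grip_width: 0.0173
grasp_force: 30.0
time_s: 28.58
tool_pos: [0.6936, 0.0886, 0.135]
tool_rot: [-180.0, -0.0, 149.8]
force: [0.8, -0.2, -1.5]
grip_width: 0.0172
grasp_force: 30.0
2443 0.058512447091859994 (array([643. , 117.8]), array([56.5, 56.4]), 13.9) ((643.16552734375, 117.74629974365234), 28.648338317871094)
t 28.62 at [693.7  89.  135.1] [180.    0.  149.8] q7 62.0 w 17.1 F 30.0
turn [ 0.     0.    -0.001] (rows 1 ) then shift [0.737 0.008 0.013] (rows 1 )
```

View pics/w7.png

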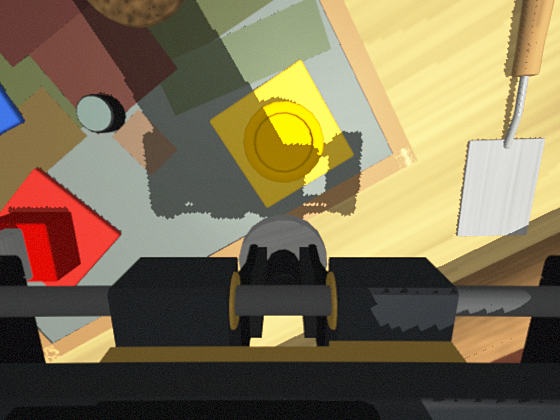

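Wrist view: yellow weight at (283,145), centred on its pad with the recess open. The held plate is level at (283,245).

```bash
python3 -m creep '{"translation":[[0.37,0,0],[0.36,0,0],[0,0,0],[0,0,0],[0,0,0.3]],"turn":[[0,0,0],[0,0,0],[0,0,0],[0,0,0],[0,0,0]],"grip":[0,0,0,0,0]}'
python3 -m creep '{"translation":[[0,0,0.2],[0,0,0.08],[0,0,0],[0,0,0]],"turn":[[0,0,0],[0,0,0],[0,0,0],[0,0,0]],"grip":[0,0,0,0]}'
python3 go.py 643 118.3 76.4 150
```

```text
time_s: 29.25
tool_pos: [0.6461, 0.1184, 0.1132]
tool_rot: [179.8, 0.3, 149.8]
force: [0.6, 0.2, -2.0]
grip_width: 0.0172
grasp_force: 30.0
time_s: 29.75
tool_pos: [0.644, 0.1195, 0.0893]
tool_rot: [180.0, 0.1, 149.9]
force: [-0.1, 0.1, -1.2]
grip_width: 0.0172
grasp_force: 30.0
t 29.75 at [644.  119.5  89.3] [1.800e+02 1.000e-01 1.499e+02] q7 59.0 w 17.2 F 30.0
turn [ 0.     0.    -0.001] (rows 1 ) then shift [ 0.003 -0.019  0.162] (rows 1 )
```

Plate bottom is about 7 mm above the rim. Small y correction, then down in steps.

```bash
python3 -m creep '{"translation":[[0,-0.012,0.06],[0,0,0.04],[0,0,0.03],[0,0,0]],"turn":[[0,0,0],[0,0,0],[0,0,0],[0,0,0]],"grip":[0,0,0,0]}'
python3 -m creep '{"translation":[[0,0,0.015],[0,0,0.01],[0,0,0]],"turn":[[0,0,0],[0,0,0],[0,0,0]],"grip":[0,0,0]}'
```

```text
time_s: 30.25
tool_pos: [0.6426, 0.1188, 0.0779]
tool_rot: [-180.0, -0.0, 149.9]
force: [0.1, -0.5, -1.5]
grip_width: 0.017
grasp_force: 30.0
time_s: 30.62
tool_pos: [0.6429, 0.1188, 0.0764]
tool_rot: [180.0, 0.0, 149.9]
force: [0.1, 0.4, -0.4]
grip_width: 0.0171
grasp_force: 30.0
```

```bash
python3 -m creep '{"translation":[[0,0,0.008],[0,0,0],[0,0,0],[0,0,0],[0,0,0]],"turn":[[0,0,0],[0,0,0],[0,0,0],[0,0,0],[0,0,0]],"grip":[0,0,0.6,0.6,0.6]}'
python3 -m creep '{"translation":[[0,0,0],[0,0,-0.1],[0,0,-0.4],[0,0,-0.6],[-0.6,0,0]],"turn":[[0,0,0],[0,0,0],[0,0,0],[0,0,0],[0,0,0]],"grip":[0.6,0.6,0.6,0.6,0.6]}'
python3 -m creep '{"translation":[[-0.6,0,0],[0,0,0],[0,0,0]],"turn":[[0,0,0],[0,0,0],[0,0,0]],"grip":[0.6,0.6,0.6]}'
python3 - <<'E'
from h import *
c=env.read_camera("wrist");cv2.imwrite("pics/w8.png",c["frame"][:,:,::-1])
W=pts(c);Z=W[...,2]
for nm,lo,hi,x,y in(("plate",.065,.076,.643,.118),("knob",.095,.108,.643,.118),("blue",.074,.09,.472,-.103),("red",.074,.09,.61,-.111)):
    q=(Z>lo)&(Z<hi)&(abs(W[...,0]-x)<.045)&(abs(W[...,1]-y)<.045)
    if q.sum()>20: v,u=np.nonzero(q); z=np.median(Z[q]); print(nm,len(u),z,rect(ray(c,np.c_[u,v],z)))
c=env.read_camera("top");cv2.imwrite("pics/top8.png",c["frame"][:,:,::-1])
E
```

```text
time_s: 31.25
tool_pos: [0.6428, 0.1187, 0.0753]
tool_rot: [-180.0, 0.0, 149.9]
force: [-0.1, 1.1, -0.2]
grip_width: 0.0392
grasp_force: 0.0
time_s: 31.88
tool_pos: [0.6863, 0.099, 0.17]
tool_rot: [179.5, 0.2, 150.3]
force: [0.8, 0.3, -0.7]
grip_width: 0.0522
grasp_force: 0.0
time_s: 32.25
tool_pos: [0.7256, 0.0708, 0.1635]
tool_rot: [180.0, -0.0, 149.9]
force: [0.1, 0.1, -0.6]
grip_width: 0.0522
grasp_force: 0.0
plate 3207 0.07063131862832263 (array([643.8, 117.7]), array([49.1, 49.3]), 59.9)
knob 628 0.10050678552893463 (array([643.9, 117.6]), array([16.1, 16.8]), 59.9)
red 1025 0.08012568323505866 (array([ 613.5, -108.5]), array([18. , 44.9]), 54.9)
```

View pics/w8.png

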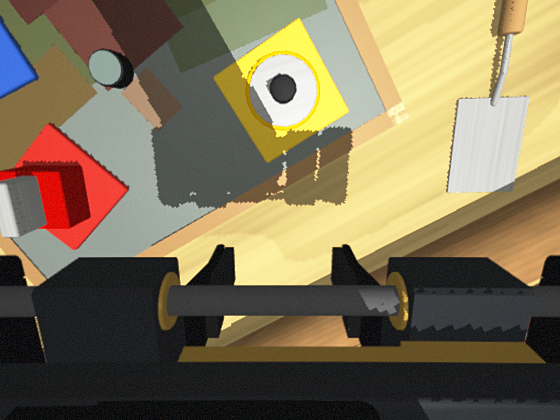

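View pics/top8.png

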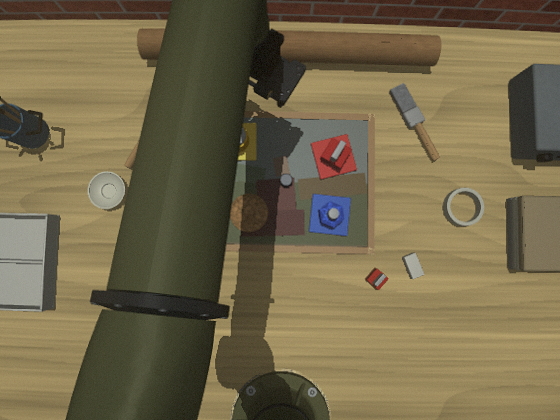

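Wrist view: the plate sits concentric in the yellow weight at (283,88), its top at 0.071 as nested (0.077 if not). Top view: red is on the red pad at (333,155) and blue on the blue pad at (331,215). Quick check of their centring against the pad positions from the same camera.

```bash
python3 - <<'E'
from h import *
c=env.read_camera("top");Z=pts(c)[...,2]
for nm,(u0,u1,v0,v1),p in (("red",(312,356,130,180),(609.7,-115)),("blue",(310,352,195,235),(472.6,-107.3))):
    q=np.zeros(Z.shape,bool);q[v0:v1,u0:u1]=1;q&=(Z>.07)&(Z<.09)
    v,u=np.nonzero(q);print(nm,rect(ray(c,np.c_[u,v],np.median(Z[q]))),"pad",p,np.median(Z[q]))
E
```

```text
red (array([ 612.1, -112.7]), array([13.9, 45.5]), 60.1) pad (609.7, -115) 0.0793142778782044
blue (array([ 473.5, -103.5]), array([21.3, 23. ]), 46.0) pad (472.6, -107.3) 0.07941325800110126
```

Both are within about 4 mm and upright; the gripper is clear of everything.

```bash
python3 -c "
from cell import env
print(env.sign_off())"
```

```text
the job is handed in; nothing more can be done
None
```

The job is handed in at about 32 s: each weight stands on the pad of its own colour (red and blue measured within about 4 mm of centre, yellow about 1 mm), the round plate is seated in the yellow weight, and I did not touch the square plate; the sign-off returned no verdict.

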